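# Make up two craft kits from the stock

### The arm

A 7-joint arm with a two-finger parallel gripper is mounted at the origin on a cart in front of the work surface, level with it; the furniture and walls round the work are solid. World frame = base frame: x ahead of the robot, y to its left, z up, the work surface at z = 0. Lengths are in m, angles in rad, forces in N, time in s.
With the tool pointing down it reaches from about 0.4 to 0.925 m from the base axis. Payload 4.1 kg.
Tool frame: the origin (TCP) lies midway between the tips of the shut fingers; the grasp point (between the pads) lies 19 mm behind it (robot.grip_point_offset is the distance from the TCP to the grasp point, in m); z points along the fingers, y is the line along which they close (so a half turn about z gives the same grasp; the last joint's range is limited). The gripper opens to 85 mm and grips with 20 to 120 N. Pads are 22 mm wide; open, the fingers measure 114 mm over their backs; the gripper's body (76 mm by 85 mm) begins 54 mm behind the grasp point. The pads swing forward as they close: fully open they stand 13 mm farther back than shut.
Start: joints at [-1.37, 0.398, 0.045, 1.537, -0.019, 1.207, -0.051], TCP at [0.192, 0.621, 0.231] pointing down, gripper open.
Joint ranges: [-2.82, 2.82], [-0.49, 2.23], [-1.37, 1.46], [0, 2.46], [-1.36, 4.5], [0.23, 2], [-2.94, 2.94]. Speed limits (rad/s): [2.57, 2.57, 3.14, 3.14, 3.14, 3.14, 3.14].

### API

Orientations are given as a unit quaternion [w, x, y, z].
In Python, from bench import robot, cams, workorder, readout gives the robot as it stands. The module is installed in compiled form; this text tells all that it offers. Calls block until the motion is done:
- robot.goto(position, orientation): joint-space move of the TCP to a pose.
- robot.servo_line(position, orientation=None, vel=0.15): straight line of the TCP; orientation=None keeps the orientation; vel is the mean speed in m/s.
- robot.move_j(angles): joint-space move.
- robot.ungrasp() and robot.clamp(effort=None): open the fingers fully, or close them until they stop; effort is the grip in N (None keeps the last).
- robot.dwell(seconds).
- robot.solve_ik(position, orientation): joint angles nearest the present ones, or None.
- cams.camera(name): name is "scene" or "side" or "wrist"; returns the picture (420x560x3 uint8, red, green, blue); there is no depth.
- cams.camera_model(name): a dict with "vertical_fov" (degrees; the focal length in pixels is half the picture's height over the tangent of half this angle, whatever the lens; pixels are square), "cx", "cy" (the principal point, pixels), "rvec" (rotation vector, rad) and "tvec" (3), from world to camera coordinates, as OpenCV has them; the wrist camera has in their place "tool_from_camera" (4x4, takes a point from camera to tool coordinates, whose origin is the TCP and whose axes are the flange's). Camera axes: x right, y down, z forward; pixel columns grow to the right and rows downward; lengths in m; the calibration is good to about 2 mm. A picture is of the moment at which its call begins: read the wrist's pose just before it. camera_model takes no time and is no camera call.
A pose or a line that the arm cannot do raises robot.Unreachable and nothing moves.
- workorder.finish_job(): hands the job in; it is judged then, once.
Readings, each from a call of its own:
- readout.current_clock(): time.
- readout.current_joint_pos(): joint angles.
- readout.current_qvel(): joint speeds.
- readout.current_tau(): joint torques, N m.
- readout.current_tool_pos(): TCP position.
- readout.current_eef_rot(): TCP orientation.
- readout.current_wrist_force(): force on the tool from outside, world axes, zero at the start.
- readout.current_wrist_torque(): the same for the moment, N m.
- readout.current_opening(): finger opening in m.
- readout.current_gripper_force(): force on a finger pad.
Only numpy, scipy, OpenCV 4.12 (cv2) and the standard library are available. Lean on these libraries where they do the work, as an engineer would, in place of code of your own. Each camera call takes 0.05 s, during which the arm holds its last target. There are 200 camera calls.

### The job

Make up the two workshop kits. In the green tray put the cream spool in the small compartment, the yellow pigment jar in the middle one and the printing block in the large one; in the orange tray put the blue spool in the small compartment and the red pigment jar in the larger one. Stand everything upright, flat on its compartment floor, and leave the blue jar and the red spool standing where they are.

Things in the scene. Friction and masses are not known exactly. Their poses are not given: they have to be found in the camera images.
- green_tray: fixed green kit tray, 84 x 228 x 16 mm (x, y, height); walls 5 mm, floors 4 mm above the table. Origin: centre of underside; x away from the robot, yaw within 0.25. Compartments in a row along y, each 74 mm wide in x, centred on x = 0: small, 48 mm long in y, at y = -85 mm; middle, 70 mm, at y = -21 mm; large, 90 mm, at y = +64 mm.
- orange_tray: fixed orange kit tray, 84 x 133 x 16 mm (x, y, height); walls 5 mm, floors 4 mm above the table. Origin: centre of underside; x away from the robot, yaw within 0.25. Compartments in a row along y, each 74 mm wide in x, centred on x = 0: small, 48 mm long in y, at y = -37.5 mm; larger, 70 mm, at y = +26.5 mm.
- print_block: wooden printing block: base 48 x 62 x 27 mm (x, y, z), on it in the middle a square knob 20 x 20 mm from 27 to 43 mm above the underside, sides parallel to the base's; grip it by the knob or across the base. Origin: centre of underside, z up; yaw within 0.5 of the world's. Goes in the green tray's large compartment.
- yellow_jar: screw jar, 47 mm diameter, 66 mm tall, yellow body band, white lid 46 mm wide over the top 14 mm with a yellow paper disc on it; stands on the table. Origin at the centre of its underside, z up along its axis; its yaw means nothing. Goes in the green tray's middle compartment.
- red_jar: screw jar, 47 mm diameter, 66 mm tall, red body band, white lid 46 mm wide over the top 14 mm with a red paper disc on it; stands on the table. Origin at the centre of its underside, z up along its axis; its yaw means nothing. Goes in the orange tray's larger compartment.
- blue_jar: screw jar, 47 mm diameter, 66 mm tall, blue body band, white lid 46 mm wide over the top 14 mm with a blue paper disc on it; stands on the table. Origin at the centre of its underside, z up along its axis; its yaw means nothing. Stays in the stock where it stands.
- cream_spool: wooden thread spool with cream thread, standing upright, 31 mm diameter (grips like a plain cylinder), 44 mm tall, a cream paper disc on its top. Origin at the centre of its underside, z up along its axis; its yaw means nothing. Goes in the green tray's small compartment.
- blue_spool: wooden thread spool with blue thread, standing upright, 31 mm diameter (grips like a plain cylinder), 44 mm tall, a blue paper disc on its top. Origin at the centre of its underside, z up along its axis; its yaw means nothing. Goes in the orange tray's small compartment.
- red_spool: wooden thread spool with red thread, standing upright, 31 mm diameter (grips like a plain cylinder), 44 mm tall, a red paper disc on its top. Origin at the centre of its underside, z up along its axis; its yaw means nothing. Stays in the stock where it stands.

How it is judged:
At the end, for the whole second after the job is handed in: Each of the five things is inside its own named compartment, underside within 3 mm of the floor, upright within 0.12 rad, released and at rest; the blue jar and the red spool stand upright within 20 mm of where they began (x of cream_spool in the frame of green_tray between -0.023 and 0.023 m and y of cream_spool in the frame of green_tray between -0.0955 and -0.0745 m and z of cream_spool in the frame of green_tray between 0.001 and 0.007 m and angle between each of cream_spool, yellow_jar, print_block, blue_spool, red_jar, blue_jar, red_spool's own z axis and vertical below 0.12 rad and linear speed of each of cream_spool, yellow_jar, print_block, blue_spool, red_jar below 0.02 m/s and contact force between each of cream_spool, yellow_jar, print_block, blue_spool, red_jar and the fingers below 0.2 N and x of yellow_jar in the frame of green_tray between -0.0155 and 0.0155 m and y of yellow_jar in the frame of green_tray between -0.0345 and -0.0075 m and z of yellow_jar in the frame of green_tray between 0.001 and 0.007 m and x of print_block in the frame of green_tray between -0.02 and 0.02 m and y of print_block in the frame of green_tray between 0.0415 and 0.0865 m and z of print_block in the frame of green_tray between 0.001 and 0.007 m and x of blue_spool in the frame of orange_tray between -0.023 and 0.023 m and y of blue_spool in the frame of orange_tray between -0.048 and -0.027 m and z of blue_spool in the frame of orange_tray between 0.001 and 0.007 m and x of red_jar in the frame of orange_tray between -0.0155 and 0.0155 m and y of red_jar in the frame of orange_tray between 0.013 and 0.04 m and z of red_jar in the frame of orange_tray between 0.001 and 0.007 m and distance of each of blue_jar, red_spool from where it was at the start of the episode below 0.02 m); the robot touches nothing.
It fails at once if the blue jar that stays in the stock is carried off or knocked over (distance of blue_jar from where it was at the start of the episode above 0.03 m or angle between blue_jar's own z axis and vertical above 0.5 rad).
It fails at once if the red spool that stays in the stock is carried off or knocked over (distance of red_spool from where it was at the start of the episode above 0.03 m or angle between red_spool's own z axis and vertical above 0.5 rad).
It also fails if it takes over 112 s, if anything falls off the work surface, if the arm or the gripper's body presses on something with over 40 N, if the wrist force passes 120 N, or if a joint passes its speed limit or range.

## Working session

There is one attempt and no reset: what is moved stays moved. The work goes in short steps, each a Python script; the robot and the scene stay as the last script left them, time stands still between calls to the robot, and variables do not carry over. Pictures are saved under pics/ and viewed, at most 14 in all, crops included, and the job is handed in when it is done.

```bash
mkdir -p pics; python3 - <<'E'
from bench import robot,cams,readout
import cv2
for n in("scene","side","wrist"):
    im=cams.camera(n); cv2.imwrite(f"pics/{n}0.png",im[:,:,::-1]); print(n,cams.camera_model(n))
print(readout.current_clock(),readout.current_tool_pos(),readout.current_eef_rot(),robot.grip_point_offset)
E
```

```text
scene {'vertical_fov': 52.897984361403594, 'cx': 274.9361024943772, 'cy': 212.10338616392607, 'rvec': array([ 2.18265961, -1.17304122,  0.42799449]), 'tvec': array([-0.37883095,  0.3628327 ,  0.58694995])}
side {'vertical_fov': 53.721935966846154, 'cx': 281.27714808583835, 'cy': 205.4822618218561, 'rvec': array([ 2.2511348 , -0.14203772,  0.04753525]), 'tvec': array([-0.56618761,  0.04648756,  0.88375344])}
wrist {'vertical_fov': 70.54083851525576, 'cx': 273.38899484699914, 'cy': 208.1176036357971, 'tool_from_camera': array([[-7.09060228e-04, -9.62643043e-01, -2.70772727e-01,
         6.84756985e-02],
       [ 9.99999512e-01, -8.68761269e-04,  4.69940644e-04,
        -2.80543442e-04],
       [-6.87621949e-04, -2.70772262e-01,  9.62643189e-01,
        -1.42405635e-01],
       [ 0.00000000e+00,  0.00000000e+00,  0.00000000e+00,
         1.00000000e+00]])}
0.15 [0.19177779 0.62056979 0.23050912] [-6.63899648e-05  1.49276934e-01  9.88795148e-01 -7.39972316e-04] 0.0187
```

View pics/scene0.png

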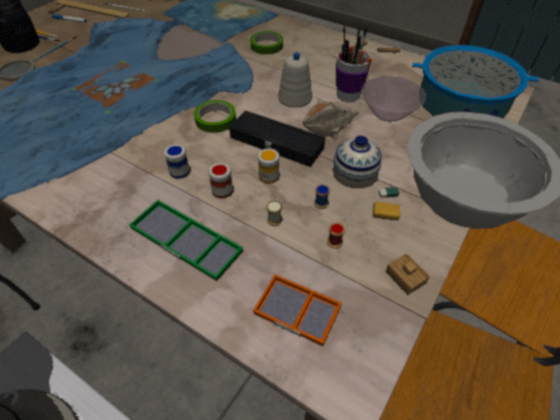

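View pics/side0.png

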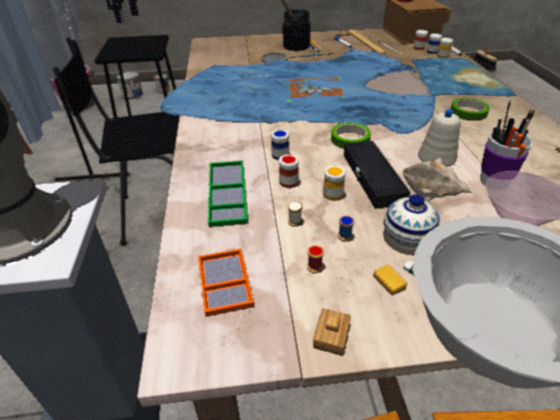

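```bash
python3 - <<'E'
import cv2
a=cv2.imread("pics/scene0.png")[140:345,120:440]; cv2.imwrite("pics/sc.png",cv2.resize(a,None,fx=2.5,fy=2.5,interpolation=cv2.INTER_CUBIC))
a=cv2.imread("pics/side0.png")[120:360,190:410]; cv2.imwrite("pics/sd.png",cv2.resize(a,None,fx=2.5,fy=2.5,interpolation=cv2.INTER_CUBIC))
E
```

```text
(no output)
```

View pics/sc.png

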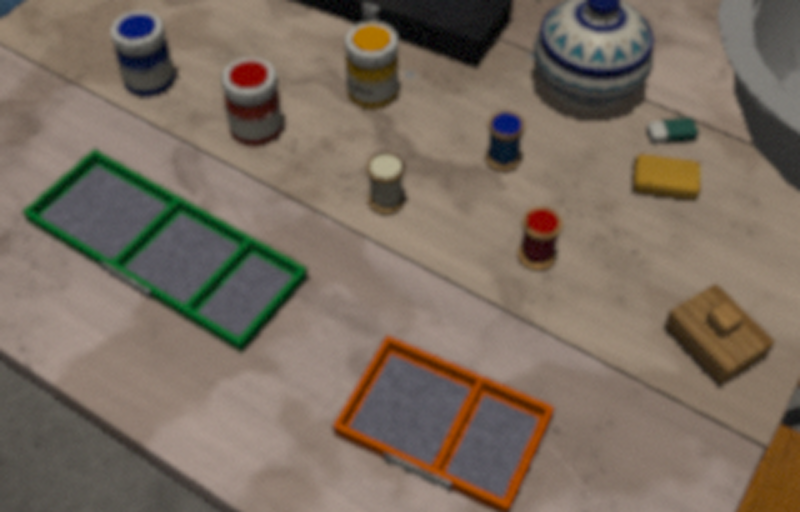

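View pics/sd.png

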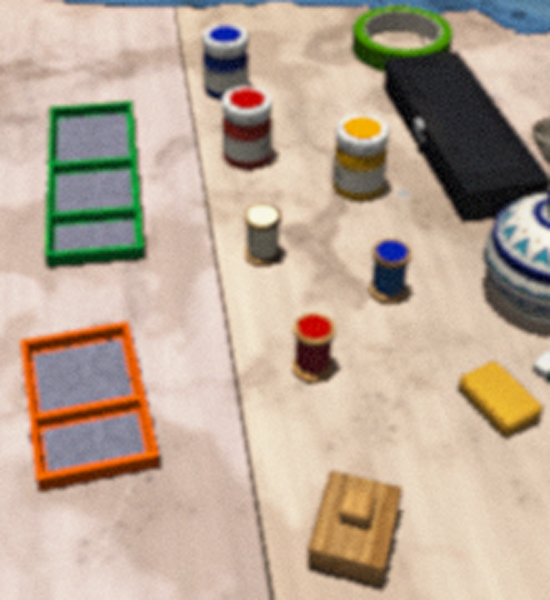

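```bash
cat > h.py <<'E'
import numpy as np, cv2
from scipy.spatial.transform import Rotation as R
from bench import robot,cams,readout
def cam(name,pose=None):
    m=cams.camera_model(name)
    f=210/np.tan(np.radians(m["vertical_fov"])/2)
    K=np.array([[f,0,m["cx"]],[0,f,m["cy"]],[0,0,1]])
    if "rvec" in m:
        r=cv2.Rodrigues(m["rvec"])[0]; return K,r.T,-r.T@m["tvec"]
    p,q=pose; T=m["tool_from_camera"]; rt=R.from_quat(np.roll(q,-1)).as_matrix()
    return K,rt@T[:3,:3],rt@T[:3,3]+p
def ray(c,px,z):
    K,r,o=c; px=np.atleast_2d(px).astype(float)
    d=np.c_[px,np.ones(len(px))]@np.linalg.inv(K).T@r.T
    return o+d*((z-o[2])/d[:,2])[:,None]
def shot(name):
    pose=(np.array(readout.current_tool_pos()),np.array(readout.current_eef_rot())) if name=="wrist" else None
    return cams.camera(name)[:,:,::-1].copy(),cam(name,pose)
def flood(im,seed,tol=45,s=4):
    b=cv2.resize(im,None,fx=s,fy=s,interpolation=cv2.INTER_LINEAR)
    m=np.zeros((b.shape[0]+2,b.shape[1]+2),np.uint8)
    cv2.floodFill(b,m,(int(seed[0]*s+s/2),int(seed[1]*s+s/2)),0,(tol,)*3,(tol,)*3,cv2.FLOODFILL_FIXED_RANGE|cv2.FLOODFILL_MASK_ONLY|4)
    mo=cv2.moments(m[1:-1,1:-1],True)
    return np.array([mo["m10"],mo["m01"]])/mo["m00"]/s-.5+.5/s,mo["m00"]/s/s
def tray(im,c,kind,z=.008):
    h=cv2.cvtColor(im,cv2.COLOR_BGR2HSV)
    lo,hi=((60,120,50),(88,255,255)) if kind=="green" else ((4,190,90),(13,255,255))
    m=cv2.inRange(h,lo,hi); n,l,st,_=cv2.connectedComponentsWithStats(m)
    i=1+np.argmax(st[1:,4]); pts=np.argwhere(l==i)[:,::-1].astype(np.float32)
    w=ray(c,pts,z)[:,:2].astype(np.float32)
    r=cv2.boxPoints(cv2.minAreaRect(w)); e=[r[1]-r[0],r[2]-r[1]]; L=max(e,key=np.linalg.norm)
    L=L*np.sign(L[1]); return r.mean(0),np.arctan2(-L[0],L[1]),sorted(np.linalg.norm(e,axis=1)),st[i]
E
python3 - <<'E'
from h import *
S=dict(scene=(np.array([120,140]),dict(blue_jar=(137,30),red_jar=(248,74),yellow_jar=(372,38),cream_spool=(386,166),blue_spool=(507,124),red_spool=(541,221),knob=(727,312))),
 side=(np.array([190,120]),dict(blue_jar=(225,34),red_jar=(246,98),yellow_jar=(362,128),cream_spool=(263,215),blue_spool=(391,250),red_spool=(313,327),knob=(359,497))))
for n,(o,d) in S.items():
    im=cv2.imread(f"pics/{n}0.png"); c=cam(n)
    for k,s in d.items():
        z=.066 if "jar" in k else .044
        px,a=(flood(im,o+np.array(s)/2.5) if k!="knob" else (o+np.array(s)/2.5,0))
        print(n,k,px.round(1),round(a,1),ray(c,px,z).round(4)[0,:2])
    for k in("green","orange"): print(k,*tray(im,c,k))
E
```

```text
scene blue_jar [174.2 150.3] 85.9 [0.5877 0.2015]
scene red_jar [219.  169.5] 99.6 [0.5937 0.0806]
scene yellow_jar [268.1 154.9] 98.0 [0.6883 0.02  ]
scene cream_spool [273.7 205.9] 94.1 [ 0.5879 -0.0613]
scene blue_spool [322.2 189.3] 62.6 [ 0.6818 -0.1201]
scene red_spool [336.5 228.3] 88.9 [ 0.6062 -0.1941]
scene knob [410.8 264.8] 0 [ 0.6054 -0.3446]
green [0.4483863  0.06138891] -0.006069318 [np.float32(0.08598212), np.float32(0.22974569)] [ 130  201  112   78 1202]
orange [ 0.4396367  -0.20981705] 0.11783044 [np.float32(0.08475487), np.float32(0.13263732)] [254 275  87  69 823]
side blue_jar [279.6 133.3] 32.5 [0.5911 0.2023]
side red_jar [288.3 159.1] 54.5 [0.5972 0.0807]
side yellow_jar [334.6 170.7] 70.5 [0.692  0.0196]
side cream_spool [294.5 205.3] 65.8 [ 0.5911 -0.0611]
side blue_spool [346.3 220.1] 57.9 [ 0.6859 -0.1209]
side red_spool [315.3 250.4] 75.4 [ 0.6101 -0.1949]
side knob [333.6 318.8] 0 [ 0.6112 -0.3442]
green [0.45014215 0.06045525] -0.0026595506 [np.float32(0.08320039), np.float32(0.2393332)] [208 161  40  65 896]
orange [ 0.44106767 -0.21067455] 0.12139763 [np.float32(0.083078265), np.float32(0.14134952)] [ 199  249   54   67 1032]
```

```bash
cat >> h.py <<'E'
def quat(phi):
    m=np.array([[-np.sin(phi),np.cos(phi),0],[np.cos(phi),np.sin(phi),0],[0,0,-1]]).T
    return np.roll(R.from_matrix(m).as_quat(),1)
E
python3 - <<'E'
from h import *
for nm,p in dict(block=(.608,-.344),bs=(.684,-.12),yj=(.69,.02),green=(.449,.125),green_s=(.449,-.024),orange=(.44,-.247)).items():
    for phi in(0,np.pi):
        j=robot.solve_ik([*p,.15],quat(phi)); print(nm,phi,None if j is None else np.round(j,2))
q=quat(0) if robot.solve_ik([.608,-.344,.15],quat(0)) is not None else quat(np.pi)
robot.goto([.608,-.344,.16],q)
im,c=shot("wrist"); cv2.imwrite("pics/w1.png",im)
np.savez("w1.npz",K=c[0],r=c[1],o=c[2]); print(readout.current_clock(),readout.current_tool_pos())
E
```

```text
block 0 [-0.1   0.73  0.9   1.51 -0.59  1.19  0.89]
block 3.141592653589793 [-0.23  0.94  1.26  1.51 -0.9   1.36 -2.04]
bs 0 [-0.42  0.7   0.85  1.52 -0.55  1.17  0.52]
bs 3.141592653589793 [-0.58  0.93  1.26  1.52 -0.9   1.35 -2.38]
yj 0 [-0.58  0.66  0.76  1.53 -0.48  1.15  0.27]
yj 3.141592653589793 [-0.79  0.93  1.26  1.54 -0.9   1.35 -2.58]
green 0 [-0.89  0.18  0.59  2.07 -0.12  0.93 -0.23]
green 3.141592653589793 [-0.57  0.16  0.23  2.06 -0.05  0.93  2.82]
green_s 0 [-0.83  0.18  0.88  2.11 -0.18  0.93  0.15]
green_s 3.141592653589793 [-1.11  0.35  1.29  2.11 -0.41  0.97 -2.75]
orange 0 [-0.43  0.4   1.07  1.99 -0.42  0.99  0.84]
orange 3.141592653589793 [-0.54  0.54  1.27  1.99 -0.59  1.06 -2.13]
3.8583 [ 0.60851946 -0.34317933  0.15991267]
```

View pics/w1.png

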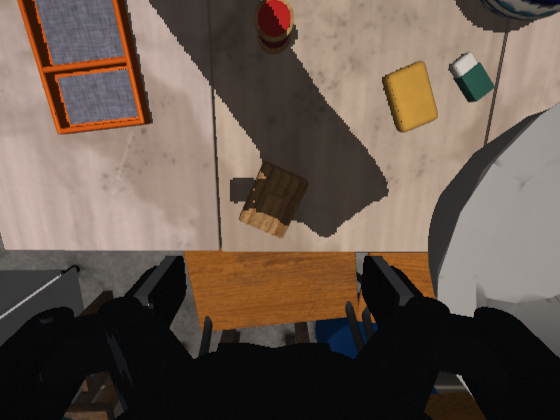

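```bash
python3 - <<'E'
import cv2,numpy as np
a=cv2.imread("pics/w1.png")[150:250,225:325]; a=np.clip(255*(a/255.)**.6,0,255).astype(np.uint8); cv2.imwrite("pics/w1c.png",cv2.resize(a,None,fx=6,fy=6,interpolation=cv2.INTER_CUBIC))
E
```

```text
(no output)
```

View pics/w1c.png

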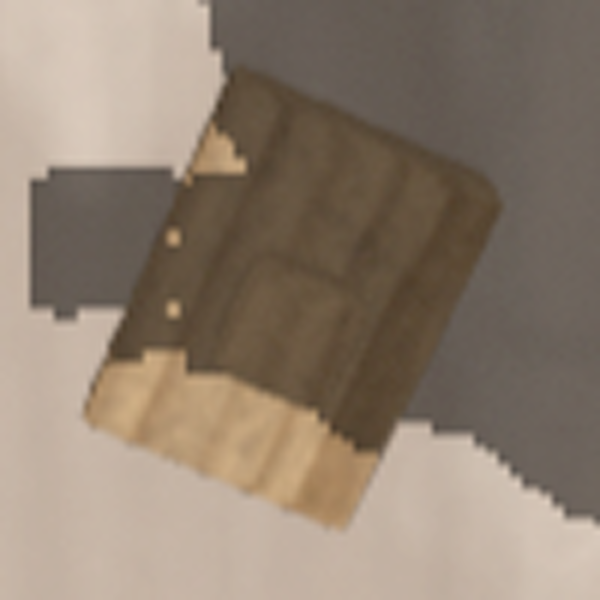

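```bash
python3 - <<'E'
from h import *
d=np.load("w1.npz"); c=(d["K"],d["r"],d["o"])
px=np.array([225,150])+(np.array([(235,66),(83,420)])+.5)/6-.5
w=ray(c,px,.027)[:,:2]; v=w[0]-w[1]; yaw=np.arctan2(-v[0],v[1])
ex=np.array([np.cos(yaw),np.sin(yaw)]); print(w,np.linalg.norm(v),yaw,w.mean(0)+.024*ex)
E
```

```text
[[ 0.59976776 -0.30640207]
 [ 0.57464519 -0.36351469]] 0.0623938714352119 -0.4144045342274514 [ 0.60917502 -0.34462186]
```

```bash
cat >> h.py <<'E'
G=(np.array([.4493,.061]),-.004); O=(np.array([.4403,-.2102]),.12)
UP=.17
def spot(T,y): return T[0]+y*np.array([-np.sin(T[1]),np.cos(T[1])])
def pick(xy,phi,h,eff):
    robot.goto([*xy,h+.11],quat(phi)); robot.servo_line([*xy,h],vel=.12); robot.clamp(eff)
    print("open",readout.current_opening(),"F",readout.current_gripper_force())
    robot.servo_line([*xy,UP],vel=.25); print("lifted",readout.current_opening(),readout.current_clock())
def place(xy,phi,h):
    robot.goto([*xy,UP],quat(phi)); robot.servo_line([*xy,h+.02],vel=.2); robot.servo_line([*xy,h+.0045],vel=.04)
    print("wf",np.round(readout.current_wrist_force(),1),readout.current_opening(),np.round(readout.current_tool_pos(),4))
    robot.ungrasp(); robot.dwell(.2); robot.servo_line([*xy,UP],vel=.25); print("t",readout.current_clock())
E
python3 - <<'E'
from h import *
pick((.609,-.3446),-.405,.029,40)
place(spot(G,.064),G[1],.029)
im,c=shot("wrist"); cv2.imwrite("pics/w2.png",im)
E
```

```text
open 0.0189061982471697 F 40.125823616981506
lifted 0.019051960937038735 6.6833
wf [ 0.4 -1.1 -1. ] 0.018626558984694553 [0.4495 0.125  0.0334]
t 11.3417
```

View pics/w2.png

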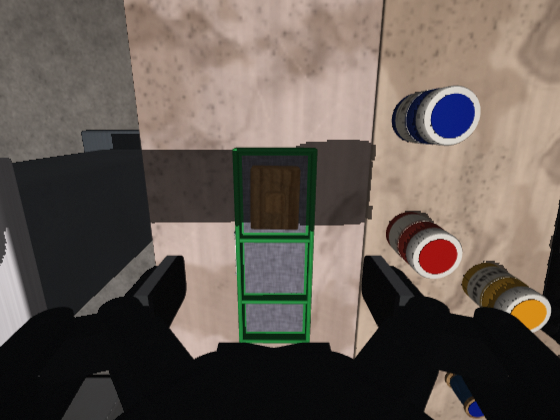

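The block (275,197) sits straight inside the large compartment. The grasp and the tray poses hold, so I'll carry on with the yellow jar and the cream spool.

```bash
python3 - <<'E'
from h import *
pick((.690,.0198),0,.020,40)
place(spot(G,-.021),G[1],.020)
pick((.5895,-.0612),0,.014,30)
place(spot(G,-.085),G[1],.014)
im,c=shot("wrist"); cv2.imwrite("pics/w3.png",im)
E
```

```text
open 0.046131922750802974 F 41.16980016231537
lifted 0.046187079239425735 14.6917
wf [-1.1  0.5  4.8] 0.045905595280000246 [0.4494 0.0405 0.0247]
t 18.3917
open 0.03023000155059119 F 29.84332887455821
lifted 0.029845386063770525 21.5333
wf [ 0.2  0.6 -0.1] 0.03003054782253323 [ 0.4489 -0.0239  0.0184]
t 25.075
```

View pics/w3.png

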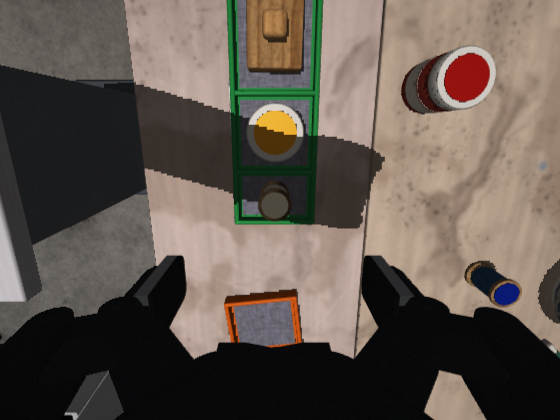

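The yellow jar (275,130) and the cream spool (274,202) stand in their compartments. Next is the orange tray.

```bash
python3 - <<'E'
from h import *
pick((.6838,-.1205),0,.014,30)
place(spot(O,-.0375),O[1],.014)
pick((.5955,.0807),0,.020,40)
place(spot(O,.0265),O[1],.020)
robot.goto([.45,-.38,.22],quat(0))
im,c=shot("wrist"); a=cv2.imread
cv2.imwrite("pics/w4.png",im)
for n in("scene","side"):
    im,c=shot(n); cv2.imwrite(f"pics/{n}1.png",im)
    for k,s,z in(("blue_jar",dict(scene=(174,150),side=(280,133)),.066),("red_spool",dict(scene=(336,228),side=(315,250)),.044)):
        print(n,k,ray(c,flood(im,s[n])[0],z).round(4)[0,:2])
a=cv2.imread("pics/scene1.png")[130:350,110:430]; b=cv2.imread("pics/side1.png")[120:340,190:410]
cv2.imwrite("pics/fin.png",cv2.resize(np.hstack([a,b]),(800,326),interpolation=cv2.INTER_CUBIC))
E
```

```text
open 0.029998999191082874 F 29.93274986743927
lifted 0.030055690558543145 28.525
wf [-0.2  0.3 -0.2] 0.02987751625819524 [ 0.4447 -0.2474  0.0184]
t 32.4917
open 0.046047507676693064 F 41.1453902721405
lifted 0.046008354469968545 36.1167
wf [0.6 1.6 4.8] 0.0460514034043437 [ 0.4374 -0.1836  0.0247]
t 40.0333
scene blue_jar [0.5876 0.2015]
scene red_spool [ 0.6064 -0.1941]
side blue_jar [0.5911 0.202 ]
side red_spool [ 0.6101 -0.195 ]
```

View pics/w4.png

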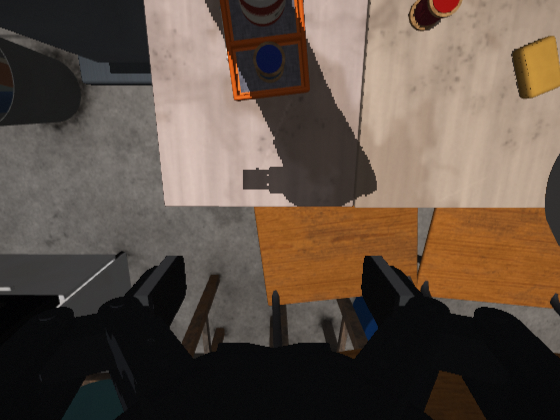

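View pics/fin.png

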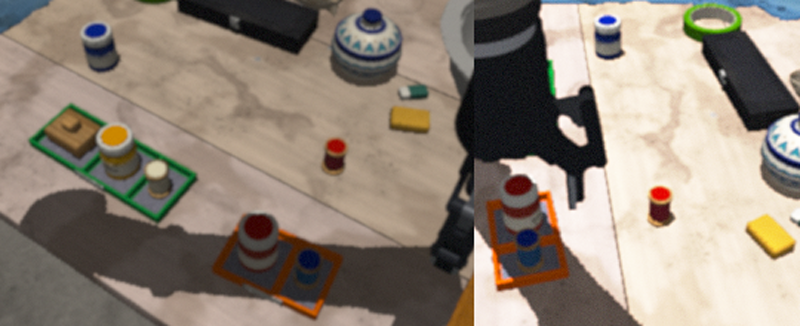

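All five stand upright in their compartments, and the blue jar and the red spool haven't moved. One numeric check before handing in.

```bash
python3 - <<'E'
from h import *
from bench import workorder
im=cv2.imread("pics/scene1.png"); c=cam("scene"); ok=True
for k,s,z,T,y in(("yj",(116,136),.07,G,-.021),("cs",(158,168),.048,G,-.085),("rj",(258,226),.07,O,.0265),("bs",(308,259),.048,O,-.0375)):
    px,a=flood(im,np.array(s)/(800/540)*[1,220/(326*540/800)]+[110,130],35)
    w=ray(c,px,z)[0,:2]+[.0018,0]; d=w-T[0]; cs,sn=np.cos(T[1]),np.sin(T[1])
    e=np.array([cs*d[0]+sn*d[1],-sn*d[0]+cs*d[1]-y]); print(k,px.round(1),round(a),(e*1000).round(1)); ok&=np.abs(e).max()<.008
print(ok)
if ok: print(workorder.finish_job(),readout.current_clock())
E
```

```text
yj [186.7 221.2] 147 [0.  0.6]
cs [215.  243.8] 100 [-0.2 -0.4]
rj [284.  282.9] 261 [0.4 0. ]
bs [317.7 309.8] 306 [-8.6 -2.2]
False
```

The blue spool's 8.6 mm offset comes from the colour mask: it spilled from the disc onto the blue thread (area 306 px against about 63 px earlier). The wrist view shows the spool centred, and even the biased value is within tolerance, so I'm handing in.

```bash
python3 -c "
from bench import workorder,readout
print(workorder.finish_job(),readout.current_clock())"
```

```text
the job is handed in; nothing more can be done
the job is handed in; nothing more can be done
```

Both kits are made up and the job is handed in after about 40 s of robot time; in the last pictures all five things stood in their compartments and the blue jar and red spool were where they began, but the hand-in call gave no verdict.

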